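Load a sample cartridge under the reader's spring flap

ROBOT

A 7-joint arm with a two-finger parallel gripper is mounted at the origin on the work surface. World frame = base frame: x ahead of the robot, y to its left, z up, the work surface at z = 0. Lengths are in m, angles in rad, forces in N, time in s.
With the tool pointing down it reaches from about 0.425 to 0.925 m from the base axis. Payload 6.8 kg.
Tool frame: the origin (TCP) lies at the very end of the fingers, on their centre line; the grasp point (between the pads) lies 19 mm behind it (bot.grip_depth is the distance from the TCP to the grasp point, in m); z points along the fingers, y is the direction in which the jaws open and shut (so a half turn about z gives the same grasp; the last joint's range is limited). The gripper opens to 85 mm and grips with 20 to 120 N. Pads are 22 mm wide; open, the fingers measure 114 mm over their backs; the gripper's body (76 mm by 85 mm) begins 54 mm behind the grasp point. The pads swing forward as they close: fully open they stand 13 mm farther back than shut.
Start: joints at [-1.433, 0.477, 0.022, 1.555, -0.011, 1.109, -0.083], TCP at [0.164, 0.655, 0.231] pointing down, gripper open.
Joint ranges: [-2.96, 2.96], [-0.34, 2.1], [-1.41, 1.46], [0.24, 2.44], [-1.37, 4.51], [0.17, 1.92], [-2.96, 2.96]. Speed limits (rad/s): [2.39, 2.39, 3.14, 3.14, 3.14, 3.14, 3.14].

INTERFACE

Orientations are given as a unit quaternion [w, x, y, z].
In Python, from station import bot gives the robot as it stands.
- The arm moves only by the tool step_arm, never from a script. Its argument "increments" is a list of rows, each a list of 7 numbers: the shift along the world's x, y, z in m, then the turn, a rotation vector about the world's x, y, z in degrees, then the gripper command: -1 is fully open, 1 is shut, values between are in proportion. In form: [[dx, dy, dz, rx, ry, rz, fingers], ...]. A call has 1 to 10 rows; each row is the pose to reach, as a shift and turn from the pose commanded when the call began; what a row does not reach only later rows make up. A row lasts 1/12 s, in which the tool goes at most 41.7 mm and 7.16 degrees, less where a joint would pass 70% of its speed; a pose out of reach is approached as far as the arm can. A call with a gripper value outside its range is refused whole. The fingers move at their own pace and stop on an object; "force" is the grip in N (left out, the last holds). Time passes only in rows, so rows that repeat a pose let the fingers close. It gives the time, the measured TCP pose, the force and the opening at its end, in the units of the state.
- bot.get_obs(): the state, without advancing time (a new reading comes with each control period).
- bot.read_camera(name): name is "side" or "top" or "wrist"; returns a dict with "color" (384x512x3 uint8, red, green, blue), "intrinsics" (3x3 intrinsics, pixels), "extrinsics" (4x4, takes a point from camera to world coordinates). Camera axes: x right, y up, looking along -z (the intrinsics and any distortion apply to the point x, -y, -z); pixel columns grow to the right and rows downward; lengths in m; the calibration is good to about 2 mm. The wrist camera is an equidistant fisheye: a pixel r from the principal point sees the ray r / f radians off the axis. A picture is of the moment at which its call begins. There is no depth.
- bot.hand_in(): hands the job in, once; it reports no verdict.
Trained networks look in the newest picture that a camera, given by its name, has taken for a name from the list of things; names that differ only in an ending like _2 or _b are one class to them, and where a whole thing is asked for, a point or a joint stands for the part that bears it (a point fixed in the world has none). Each returns a list of dicts, best first, with "conf" (0 to 1); they miss things now and then, are a little off and sometimes report something else, mostly with a low value. They report only what shows in the picture. A call takes as long as a camera call.
- bot.recognise(thing, camera): "location" ([column, row] as shares, 0 to 1, of the picture: columns of its width, rows of its height, amid what is visible of it).
- bot.place_of(thing, camera): "location" ([column, row] as shares, 0 to 1, of the picture: columns of its width, rows of its height: a listed point, or the origin of a listed thing).
The state is a dict: "t": time; "q": joint angles; "joint_vel": joint speeds; "joint_torque": joint torques, N m; "eef_pos": TCP position; "tool_rot": TCP orientation; "contact_force": force on the tool from outside, world axes, zero at the start; "torque": the same for the moment, N m; "gripper_width": opening from 0.0 (shut) to 1.0 (fully open).
Only numpy, scipy, OpenCV 4.12 (cv2) and the standard library are available. Lean on these libraries where they do the work, as an engineer would, in place of code of your own. Each camera call takes 0.05 s, during which the arm holds its last target.

TASK

Load the yellow sample cartridge into the white reader without picking it up: with one fingertip push the reader's orange bar aside, away from the lane, to hold the spring flap open, and while it is held open push the cartridge along its lane with the other fingertip, under the flap and fully home against the stop. Then let the flap spring shut behind the yellow body and move clear. Do not lift or tip the cartridge, and leave everything else on the desk alone.

Things in the scene. Friction and masses are not known exactly. Their poses are not given: they have to be found in the camera images.
- reader: White cartridge reader, fixed. Origin on the desk surface, lane centre line, plane of the flap's front. x along the lane into the reader (push direction), y left (towards the orange bar), z up. Lane: grey floor 5 mm above the desk, 64 mm wide, from x = -170 mm, with guide rails along it (inner faces y = +-23.5 mm, 4 mm thick, tops 13 mm above the desk). Under the bar there is only bare desk.
- stop (a point): Centre of the stop that ends the lane: the front face of the white housing at reader x = +48 mm, 24 mm above the desk. The housing is 110 mm wide and 55 mm high. Fully home, the cartridge's yellow front touches this face.
- flap (a joint): Angle of the spring flap, rad: 0 shut, 1.0 fully open (end stop). A clear cover with an orange front that swings up sideways like a barrier. Shut, it lets the cartridge's grey tongue pass but blocks the yellow body; it clears the body above about 0.35 rad (0.5 to 0.8 is comfortable). The spring always shuts it; holding it open takes about 3 to 8 N sideways on the bar.
- hinge (a point): Front end of the flap's hinge axis, which runs along the lane (reader x): reader x = 0, y = 62 mm, 12 mm above the desk. An upright orange leg 10 mm wide rises here (x = 0 to 3 mm) to the flap's beam, whose lower edge is 46 mm and top 55 mm above the desk when shut.
- skirt (a point): Middle of the lower edge of the flap's orange front skirt, on its front face. The skirt is 3 mm thick (reader x = 0 to 3 mm), spans reader y = -24 to +10 mm and when shut its lower edge is 26 mm above the desk.
- bar_tip (a point): Free end, on the axis, of the flap's orange bar: round, 8 mm thick, along the lane from here (reader x = -125 mm) to the flap (x = 0). Flap shut: reader y = 58 mm, 38 mm above the desk, 26.5 mm of free gap to the left rail. Pushing the bar to +y (away from the lane) opens the flap: 12 mm gives about 0.5 rad, 16 mm 0.65 rad, 23 mm 1.0 rad. At 0.65 rad it is 35 mm above the desk.
- cartridge: Sample cartridge, loose in the lane before the flap: yellow block 40 x 44 x 38 mm (x, y, z) and behind it a low grey tongue 30 mm long, 38 wide, 16 high; 60 to 130 g. Origin on the underside at mid-length: yellow front at x = +35 mm, its rear at -5, tongue's end at -35; x points into the reader. Fully home: origin at reader x = +13 mm, tongue sticking out 22 mm before the flap.
- cart_end (a point): Centre of the tongue's end face, 8 mm above the cartridge's underside (13 mm above the desk): the face to push on.
- spare: Bystander: a blue cartridge of the same shape (70 x 44 x 38 mm) on the desk to the right of the lane. Origin on its underside.
- dish: Bystander: a closed brown culture dish, diameter 90 mm, 15 mm high, to the right of the lane. Origin on its underside.
- vial: Bystander: a small amber vial with a red cap, diameter 26 mm, 48 mm high, standing to the left of the orange bar. Origin on its underside.
- cup: Bystander: white plastic cup, 68 mm across, 75 mm high. Origin on its underside.
- penpot: Bystander: clear square pot, 70 mm wide, 95 mm high, with pens up to 145 mm high. Origin on its underside.
- tiprack: Bystander: yellow pipette-tip box 120 x 82 x 55 mm. Origin on its underside.
- bottle: Bystander: white bottle, diameter 60 mm, 140 mm high. Origin on its underside.

How it is judged:
On the way, in this order (a step that is already met when the one before it is completed fails the run):
1. a finger holds the flap open (over 0.35 rad) while the cartridge is still in front of it (value of joint flap above 0.35 rad and contact force between the fingers and flap above 0.3 N and x of cartridge in the frame of reader below -0.033 m), for 0.1 s.
2. the cartridge is home (within 3 mm of the stop) with the flap still held open by a finger (value of joint flap above 0.35 rad and contact force between the fingers and flap above 0.3 N and x of cartridge in the frame of reader above 0.01 m), for 0.1 s.
At the end, for the whole second after the job is handed in: The cartridge stands flat in the lane, its front within 3 mm of the stop, at rest; the flap is shut behind its yellow body (under 0.05 rad) and still (x of cartridge in the frame of reader between 0.01 and 0.016 m and y of cartridge in the frame of reader between -0.004 and 0.004 m and z of cartridge in the frame of reader between 0.003 and 0.008 m and angle between cartridge's own z axis and vertical below 0.06 rad and value of joint flap below 0.05 rad and velocity of joint flap below 0.1 rad/s and linear speed of cartridge below 0.01 m/s); the robot touches nothing.
It fails at once if the cartridge is lifted more than 8 mm off the lane or tipped over 0.2 rad (z of cartridge in the frame of reader above 0.013 m or angle between cartridge's own z axis and vertical above 0.2 rad).
It fails at once if a bystander is moved more than 15 mm (distance of any of spare, dish, vial, cup, penpot, tiprack, bottle from where it was at the start of the episode above 0.015 m).
It also fails if it takes over 42 s, if anything falls off the work surface, if the arm or the gripper's body presses on something with over 40 N, if the wrist force passes 120 N, or if a joint passes its speed limit or range.

## Working session

There is one attempt and no reset: what is moved stays moved. The work goes in short steps, Python scripts to look and compute and a tool call to move; the robot and the scene stay as the last step left them, time stands still between calls to the robot, and variables do not carry over. Pictures are saved under pics/ and viewed, and the job is handed in when it is done.

Besides the shell and the picture viewer there is one more tool, called by a JSON object that holds its "fn" and its "kwargs". step_arm: Moves the arm, as the interface text tells. Its arguments: {"type":"object","properties":{"increments":{"type":"array","items":{"type":"array","items":{"type":"number"}}},"force":{"type":"number"}},"required":["increments"]}

```bash
ls; mkdir -p pics; python3 - <<'E'
from station import bot
import cv2
print(bot.get_obs())
for c in ["side","top","wrist"]:
    r=bot.read_camera(c); cv2.imwrite(f"pics/{c}0.png",r["color"][:,:,::-1]); print(c,r["intrinsics"],r["extrinsics"],[k for k in r])
    for t in ["reader","stop","hinge","skirt","bar_tip","cartridge","cart_end","spare","dish","vial"]:
        p=bot.place_of(t,c); print(t,[(round(d["conf"],2),[round(d["location"][0]*512,1),round(d["location"][1]*384,1)]) for d in p[:2]])
E
```

```text
pics
{'t': 0.0, 'q': array([-1.43308275,  0.47780044,  0.02236049,  1.5564915 , -0.01146137,
        1.10927653, -0.08311018]), 'joint_vel': array([-4.44323318e-04,  1.04103661e-03,  4.28034215e-05, -1.40989795e-03,
        2.67443422e-04, -7.71657018e-04,  1.87632987e-04]), 'joint_torque': array([-1.83826487e-03, -5.96409345e+01,  1.60682950e+00, -2.81213951e+01,
        1.24551091e-02,  8.75659345e-03, -3.69498377e-05]), 'eef_pos': array([0.16415037, 0.65411237, 0.23030899]), 'tool_rot': array([-2.24905999e-05,  1.22592666e-01,  9.92456641e-01, -9.23494810e-04]), 'contact_force': array([-0.79966993, -0.12565602, -0.35416123]), 'torque': array([ 0.01672946, -0.00821571,  0.02038799]), 'gripper_width': 1.0021108915364583}
side [[475.54901059   0.         254.26048435]
 [  0.         475.54901059 189.95701631]
 [  0.           0.           1.        ]] [[ 0.8978412   0.33128682 -0.2900521   0.14239158]
 [-0.44031105  0.67956056 -0.58679095 -0.83118263]
 [ 0.00271186  0.65455824  0.75600672  1.12925821]
 [ 0.          0.          0.          1.        ]] ['color', 'intrinsics', 'extrin
[... 941 characters left out ...]
197.0, 196.3])]
cart_end [(0.64, [197.2, 209.8])]
spare [(0.58, [236.9, 140.2]), (0.47, [196.2, 207.4])]
dish [(0.94, [236.9, 178.1])]
vial [(0.6, [143.3, 183.7])]
wrist [[297.31863964   0.         254.12154446]
 [  0.         297.31863964 199.29841567]
 [  0.           0.           1.        ]] [[ 2.43237475e-01 -9.27179108e-01 -2.84911272e-01  9.19393201e-02]
 [ 9.69966768e-01  2.32506383e-01  7.14510384e-02  6.73735257e-01]
 [-4.22066122e-06 -2.93734036e-01  9.55887188e-01  3.74579176e-01]
 [ 0.00000000e+00  0.00000000e+00  0.00000000e+00  1.00000000e+00]] ['color', 'intrinsics', 'extrinsics']
reader []
stop []
hinge []
skirt []
bar_tip []
cartridge []
cart_end []
spare []
dish []
vial []
```

View pictures.

View pics/side0.png

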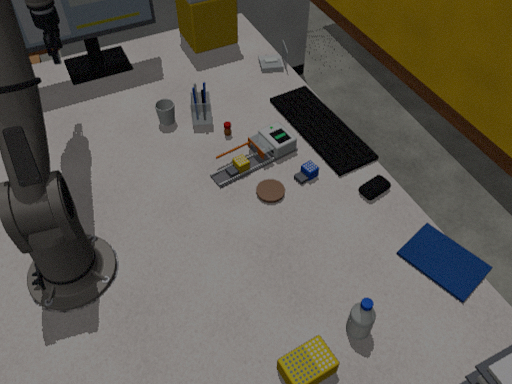

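View pics/top0.png

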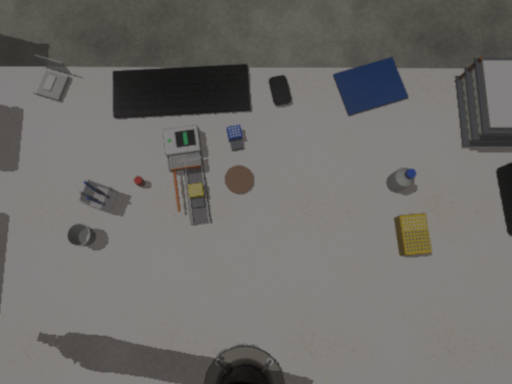

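View pics/wrist0.png

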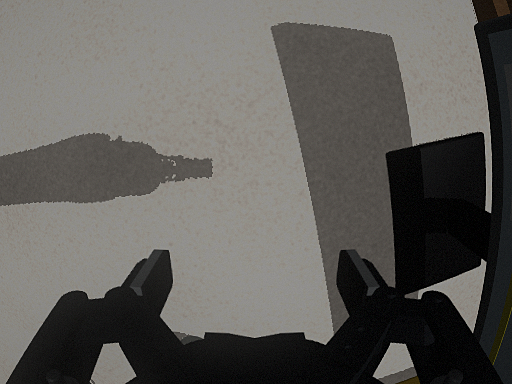

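```bash
cat > h.py <<'E'
import numpy as np, cv2
from scipy.optimize import least_squares
from scipy.spatial.transform import Rotation as R
from station import bot
PTS={"reader":(0,0,0),"stop":(.048,0,.024),"hinge":(0,.062,.012),"skirt":(0,-.007,.026),"bar_tip":(-.125,.058,.038)}
def ray(cam,px,name):
    K=cam["intrinsics"];T=cam["extrinsics"]
    u=(px[0]-K[0,2])/K[0,0];v=(px[1]-K[1,2])/K[1,1]
    if name=="wrist":
        th=np.hypot(u,v); s=np.sin(th)/max(th,1e-9); d=np.array([u*s,-v*s,-np.cos(th)])
    else: d=np.array([u,-v,-1.]); 
    d=T[:3,:3]@d
    return T[:3,3],d/np.linalg.norm(d)
def at_z(cam,px,name,z):
    o,d=ray(cam,px,name); return o+d*(z-o[2])/d[2]
def proj(cam,P,name):
    K=cam["intrinsics"];T=cam["extrinsics"]
    p=T[:3,:3].T@(np.asarray(P)-T[:3,3]); x,y,z=p[0],-p[1],-p[2]
    if name=="wrist":
        r=np.hypot(x,y);th=np.arctan2(r,z);u,v=x/r*th,y/r*th
    else: u,v=x/z,y/z
    return np.array([K[0,0]*u+K[0,2],K[1,1]*v+K[1,2]])
def r2w(pose,p):
    x,y,a=pose;c,s=np.cos(a),np.sin(a)
    return np.array([x+c*p[0]-s*p[1],y+s*p[0]+c*p[1],p[2]])
def w2r(pose,p):
    x,y,a=pose;c,s=np.cos(a),np.sin(a);dx,dy=p[0]-x,p[1]-y
    return np.array([c*dx+s*dy,-s*dx+c*dy,p[2]])
def look(name,things,n=1):
    cam=bot.read_camera(name);out={}
    for t in things:
        p=bot.place_of(t,name)
        if p: out[t]=(p[0]["conf"],np.array(p[0]["location"])*[512,384])
    return cam,out
E
python3 - <<'E'
from h import *
obs=[]
T=["reader","stop","hinge","skirt","bar_tip"]
zs={"cart_end":.013,"cartridge":.005,"spare":0,"dish":0,"vial":0,"cup":0,"penpot":0}
ws={}
for n in ["side","top"]:
    cam,o=look(n,T+list(zs))
    for t in o:
        z=PTS[t][2] if t in PTS else zs[t]
        print(n,t,round(o[t][0],2),at_z(cam,o[t][1],n,z).round(3))
        if t in PTS: obs.append((cam,n,t,o[t][1]))
def f(p): return np.concatenate([proj(c,r2w(p,PTS[t]),n)-px for c,n,t,px in obs])
s=least_squares(f,[.6,.15,0],loss="soft_l1"); print(s.x,s.fun.round(1))
print(bot.get_obs()["t"])
E
```

```text
side reader 0.82 [0.642 0.158 0.   ]
side hinge 0.94 [0.637 0.221 0.012]
side skirt 0.59 [0.656 0.153 0.026]
side bar_tip 0.92 [0.519 0.197 0.038]
side cartridge 0.89 [0.56  0.133 0.005]
side spare 0.79 [0.744 0.013 0.   ]
side dish 0.63 [0.604 0.024 0.   ]
side vial 0.68 [0.62  0.316 0.   ]
side cup 0.74 [0.432 0.463 0.   ]
side penpot 0.59 [0.557 0.433 0.   ]
top reader 0.93 [ 0.646  0.145 -0.   ]
top stop 0.87 [0.679 0.163 0.024]
top hinge 0.94 [0.635 0.213 0.012]
top skirt 0.8 [0.649 0.131 0.026]
top bar_tip 0.63 [0.524 0.194 0.038]
top cart_end 0.89 [0.524 0.132 0.013]
top cartridge 0.88 [0.565 0.141 0.005]
top spare 0.64 [0.752 0.019 0.   ]
top dish 0.84 [0.606 0.014 0.   ]
top vial 0.49 [0.61  0.321 0.   ]
top cup 0.86 [0.437 0.474 0.   ]
top penpot 0.92 [0.547 0.435 0.   ]
[0.64704488 0.15376914 0.14304916] [ 2.   0.3  1.1  0.9 -1.4  1.9 -0.7  1.2 -2.9 -0.2  0.9 -4.8 -0.7 -1.
 -5.2  0.3  0.1  2.8]
2.95
```

```bash
cat >> h.py <<'E'
def Rtarget(yaw,tilt_deg):
    Rz=R.from_euler("z",yaw); base=R.from_matrix(np.array([[-1,0,0],[0,1,0],[0,0,-1]]).T)
    return Rz*R.from_euler("y",-tilt_deg,degrees=True)*base
def cur(o): 
    w,x,y,z=o["tool_rot"]; return R.from_quat([x,y,z,w])
def goto(pose,p,tilt,o=None):
    o=o or bot.get_obs()
    dp=r2w(pose,p)-o["eef_pos"]; rv=(Rtarget(pose[2],tilt)*cur(o).inv()).as_rotvec(degrees=True)
    return dp.round(4),rv.round(2)
E
python3 - <<'E'
from h import *
pose=[.647,.154,.143]
print(cur(bot.get_obs()).as_matrix().round(3)); print(Rtarget(.143,0).as_matrix().round(3))
print(goto(pose,(-.17,.02,.15),20), r2w(pose,(-.17,.02,.15)))
E
```

```text
[[-0.97   0.243 -0.   ]
 [ 0.243  0.97   0.   ]
 [ 0.     0.    -1.   ]]
[[-0.99  -0.143  0.   ]
 [-0.143  0.99   0.   ]
 [-0.     0.    -1.   ]]
(array([ 0.3117, -0.5052, -0.0813]), array([ -1.04, -20.1 ,  22.05])) [0.47588494 0.14956863 0.15      ]
```

{"fn": "step_arm", "kwargs": {"increments": [[0.019, -0.03, 0, 0, -1.2, 1.3, 0.1], [0.038, -0.06, 0, 0, -2.4, 2.6, 0.1], [0.057, -0.09, 0, 0, -3.6, 3.9, 0.1], [0.076, -0.12, 0, 0, -4.8, 5.2, 0.1], [0.095, -0.15, 0, 0, -6, 6.5, 0.1], [0.114, -0.18, 0, 0, -7.2, 7.8, 0.1], [0.133, -0.21, 0, 0, -8.4, 9.1, 0.1], [0.152, -0.24, 0, 0, -9.6, 10.4, 0.1], [0.171, -0.27, 0, 0, -10.8, 11.7, 0.1], [0.19, -0.3, 0, -0.6, -12, 13, 0.1]]}}

```text
t: 3.78
eef_pos: [0.355, 0.3528, 0.2316]
tool_rot: [0.105, 0.009, 0.994, 0.008]
contact_force: [0.7, 0.4, 0.2]
gripper_width: 0.454
```

```bash
python3 - <<'E'
from h import *
pose=[.647,.154,.143]
o=bot.get_obs(); print(o["t"],o["eef_pos"],o["gripper_width"],goto(pose,(-.17,.02,.15),20))
E
```

```text
3.7833 [0.35502169 0.35284094 0.23155183] 0.4539301407177241 (array([ 0.1209, -0.2033, -0.0816]), array([-0.48, -8.04,  9.  ]))
```

{"fn": "step_arm", "kwargs": {"increments": [[0.015, -0.025, -0.01, 0, -1, 1.2, 0.1], [0.03, -0.05, -0.02, 0, -2, 2.4, 0.1], [0.045, -0.075, -0.03, 0, -3, 3.6, 0.1], [0.06, -0.1, -0.04, 0, -4, 4.8, 0.1], [0.075, -0.125, -0.05, 0, -5, 6, 0.1], [0.09, -0.15, -0.06, 0, -6, 7, 0.1], [0.105, -0.175, -0.07, -0.3, -7, 8, 0.1], [0.12, -0.203, -0.08, -0.5, -8, 9, 0.1], [0.12, -0.203, -0.08, -0.5, -8, 9, 0.1]]}}

```text
t: 4.53
eef_pos: [0.4746, 0.1453, 0.1497]
tool_rot: [0.171, -0.067, 0.983, 0.01]
contact_force: [0.2, -0.2, 0.6]
gripper_width: 0.452
```

```bash
python3 - <<'E'
from h import *
obs=[]
T=["stop","hinge","skirt","bar_tip","reader"]
zs={"cart_end":.013,"cartridge":.005}
n="wrist"
cam,o=look(n,T+list(zs))
np.savez("w1.npz",**{k:cam[k] for k in cam})
cv2.imwrite("pics/wrist1.png",cam["color"][:,:,::-1])
for t in o:
    z=PTS[t][2] if t in PTS else zs[t]
    print(n,t,round(o[t][0],2),o[t][1].round(1),at_z(cam,o[t][1],n,z).round(4))
    if t in PTS: obs.append((cam,n,t,o[t][1]))
def f(p): return np.concatenate([proj(c,r2w(p,PTS[t]),n)-px for c,n,t,px in obs])
s=least_squares(f,[.647,.154,.143],loss="soft_l1"); print(s.x,s.fun.round(1))
for t in zs:
    if t in o: print(t,w2r(s.x,at_z(cam,o[t][1],n,zs[t])))
ob=bot.get_obs();print(ob["t"],ob["eef_pos"],w2r(s.x,ob["eef_pos"]))
E
```

```text
wrist stop 0.65 [246.7 298.6] [0.7042 0.1663 0.024 ]
wrist hinge 0.61 [294.5 263.3] [0.6346 0.2191 0.012 ]
wrist skirt 0.98 [238.1 273.2] [0.6466 0.1489 0.026 ]
wrist bar_tip 0.84 [301.6 195.5] [0.5112 0.1951 0.038 ]
wrist reader 0.71 [239.3 259. ] [0.649  0.1497 0.    ]
wrist cart_end 0.74 [242.8 184.3] [0.5232 0.1407 0.013 ]
wrist cartridge 0.64 [241.4 208.1] [0.56   0.1431 0.005 ]
[0.6449845  0.15692084 0.15560942] [-0.4 -4.8 -0.8  0.3  0.9 -0.2 -0.6  1.1  5.9 -1.5]
cart_end [-0.12282746  0.00286131  0.013     ]
cartridge [-0.08613022 -0.00051462  0.005     ]
4.9333 [0.47419111 0.15312473 0.15173982] [-0.16931807  0.02271969  0.15173982]
```

View pics/wrist1.png

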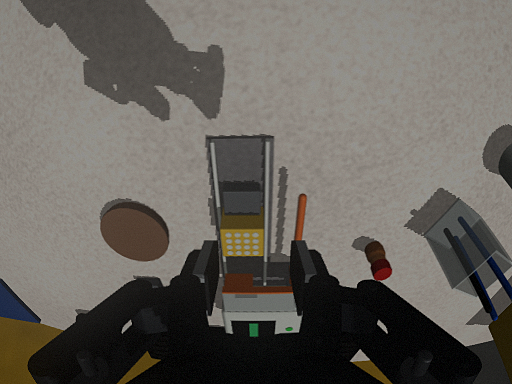

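```bash
python3 - <<'E'
from h import *
obs=[]
n="wrist"
cam=bot.read_camera(n)
np.savez("w2.npz",**{k:cam[k] for k in cam})
im=cam["color"][:,:,::-1]
c=cv2.resize(im[120:330,180:330],None,fx=3.6,fy=2.8*1.0,interpolation=cv2.INTER_CUBIC)
c=cv2.resize(im[120:320,180:330],(600,800-200+0),interpolation=cv2.INTER_CUBIC) if 0 else cv2.resize(im[120:270,180:330],(600,600),interpolation=cv2.INTER_CUBIC)
cv2.imwrite("pics/wrist2z.png",np.clip(c.astype(int)*1.5,0,255).astype("uint8"))
ob=bot.get_obs();print(ob["t"],ob["eef_pos"],cam["extrinsics"].round(4))
for p in [(.645,.157,.1556),(.647,.154,.143)]:
  for q in [(-.17,.032,.005),(-.17,-.032,.005),(-.125,.058,.038),(-.17,.0235,.013),(0,.0235,.013)]: print(q,proj(cam,r2w(p,q),n).round(1))
E
```

```text
4.9833 [0.47418633 0.15288165 0.15166034] [[-1.439e-01 -7.902e-01 -5.958e-01  3.567e-01]
 [ 9.896e-01 -1.149e-01 -8.670e-02  1.367e-01]
 [ 1.000e-04 -6.020e-01  7.985e-01  2.609e-01]
 [ 0.000e+00  0.000e+00  0.000e+00  1.000e+00]]
(-0.17, 0.032, 0.005) [263.3 135.5]
(-0.17, -0.032, 0.005) [196.1 137. ]
(-0.125, 0.058, 0.038) [291.8 194.6]
(-0.17, 0.0235, 0.013) [254.3 139.2]
(0, 0.0235, 0.013) [255.7 262.9]
(-0.17, 0.032, 0.005) [262.1 137.4]
(-0.17, -0.032, 0.005) [195.  138.1]
(-0.125, 0.058, 0.038) [289.8 196.5]
(-0.17, 0.0235, 0.013) [253.1 141. ]
(0, 0.0235, 0.013) [253.2 263.8]
```

View pics/wrist2z.png

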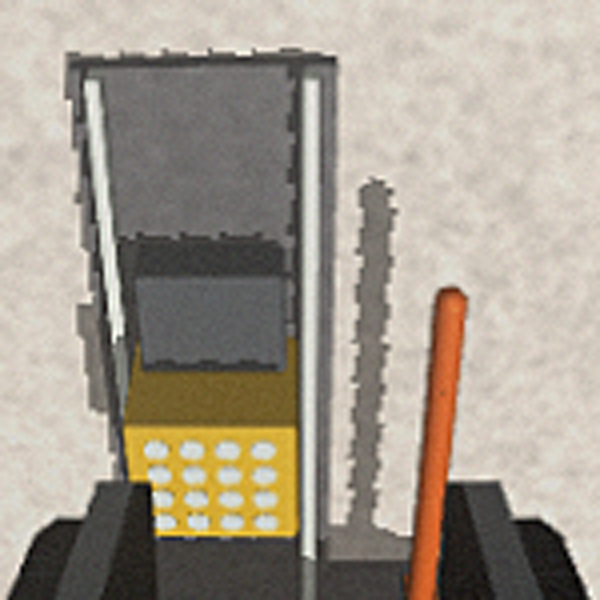

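```bash
python3 - <<'E'
from h import *
cam=dict(np.load("w2.npz")); n="wrist"
F=[((-.17,.032,.005),(264,135.5)),((-.17,.0235,.013),(256,140)),((-.17,.0275,.013),(260.3,140)),((-.17,-.0235,.013),(205,140.5)),((-.125,.058,.038),(293.7,193)),((-.125,.058,.038),(293.7,193))]
L=[((.0235,.013),(255.6,258)),((.0235,.013),(255.8,200))]
def f(p):
    r=[proj(cam,r2w(p,q),n)-px for q,px in F]
    out=list(np.concatenate(r))
    for (y,z),px in L: out.append((w2r(p,at_z(cam,px,n,z))[1]-y)*900)
    return np.array(out)
s=least_squares(f,[.647,.154,.143],loss="soft_l1"); print(s.x,s.fun.round(1))
p=s.x
for px,z in [((213.7,189.3),.021),((252,189.3),.021),((211,180.5),.005),((252,180.5),.005),((211.5,226.5),.043),((254.3,226.5),.043)]: print(z,w2r(p,at_z(cam,px,n,z)).round(4))
ob=bot.get_obs();print(w2r(p,ob["eef_pos"]))
# camera-tcp relation
E
```

```text
[0.64478849 0.15787111 0.15284933] [ 0.8  0.  -0.2 -0.8 -0.2 -0.8 -0.  -0.4 -0.6  1.6 -0.6  1.6 -0.9 -0.3]
0.021 [-0.1198 -0.0185  0.021 ]
0.021 [-0.1194  0.0195  0.021 ]
0.005 [-0.1198 -0.0232  0.005 ]
0.005 [-0.1192  0.0194  0.005 ]
0.043 [-0.09   -0.0211  0.043 ]
0.043 [-0.0899  0.0215  0.043 ]
[-0.16937282  0.02104372  0.15166034]
```

```bash
python3 - <<'E'
from h import *
cam=dict(np.load("w2.npz")); n="wrist"
o=bot.get_obs(); M=cur(o)
im=cam["color"][:,:,::-1].copy()
c=cv2.resize(im[225:325,180:330],(750,500),interpolation=cv2.INTER_CUBIC)
cv2.imwrite("pics/w2f.png",np.clip(c.astype(int)*2,0,255).astype("uint8"))
for k in (0,.004,.008,.012):
  print(k,[((proj(cam,o["eef_pos"]+M.apply([x,y,-k]),n)-[180,225])*5).round(0).tolist() for x in (.011,-.011) for y in (.019,.033)])
E
```

```text
0 [[542.0, 46.0], [672.0, 44.0], [533.0, 225.0], [656.0, 222.0]]
0.004 [[546.0, 61.0], [679.0, 60.0], [536.0, 244.0], [662.0, 240.0]]
0.008 [[550.0, 78.0], [686.0, 76.0], [540.0, 263.0], [669.0, 259.0]]
0.012 [[555.0, 95.0], [694.0, 93.0], [544.0, 283.0], [675.0, 279.0]]
```

View pics/w2f.png

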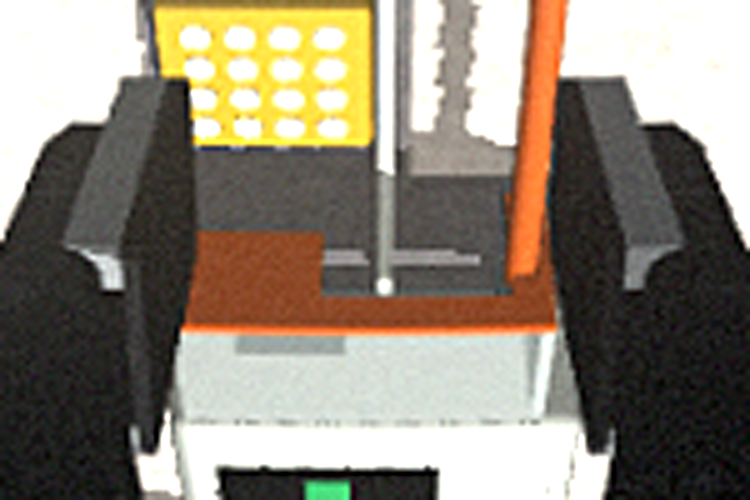

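```bash
cat >> h.py <<'E'
P=np.array([.6448,.1579,.1528])
def st(*tg,tilt=20):
    o=bot.get_obs(); print("t",o["t"],"reader",(w2r(P,o["eef_pos"])*1000).round(1),"w",round(o["gripper_width"]*85,1),"F",R.from_euler("z",-P[2]).apply(o["contact_force"]).round(1))
    for t in tg: print(t,*goto(P,t,tilt,o))
E
python3 -c "
from h import *
st((-.15,.014,.05),(-.15,.014,.0045))
print(r2w([0,0,P[2]],(.01,0,0)),r2w([0,0,P[2]],(0,.01,0)))"
```

```text
t 4.9833 reader [-169.4   21.   151.7] w 38.5 F [-0.1 -0.5  0.1]
(-0.15, 0.014, 0.05) [ 0.0202 -0.004  -0.1017] [ 0.01 -0.07  0.5 ]
(-0.15, 0.014, 0.0045) [ 0.0202 -0.004  -0.1472] [ 0.01 -0.07  0.5 ]
[0.00988349 0.00152206 0.        ] [-0.00152206  0.00988349  0.        ]
```

{"fn": "step_arm", "kwargs": {"increments": [[0.01, -0.002, -0.03, 0, 0, 0.5, 0.1], [0.02, -0.004, -0.06, 0, 0, 0.5, 0.1], [0.02, -0.004, -0.09, 0, 0, 0.5, 0.1], [0.02, -0.004, -0.11, 0, 0, 0.5, 0.1], [0.02, -0.004, -0.125, 0, 0, 0.5, 0.1], [0.02, -0.004, -0.132, 0, 0, 0.5, 0.1], [0.02, -0.004, -0.132, 0, 0, 0.5, 0.1]]}}

```text
t: 5.57
eef_pos: [0.4956, 0.1391, 0.0394]
tool_rot: [0.172, -0.074, 0.982, -0.002]
contact_force: [0.2, -1.4, 0.0]
gripper_width: 0.451
```

```bash
python3 - <<'E'
from h import *
cam=bot.read_camera("wrist"); im=cam["color"][:,:,::-1]
cv2.imwrite("pics/w3.png",np.clip(cv2.resize(im[60:340,110:400],(725,560)[0:2] if 0 else (600,579),interpolation=cv2.INTER_CUBIC).astype(int)*1.6,0,255).astype("uint8"))
np.savez("w3.npz",**{k:cam[k] for k in cam})
st((-.15,.014,.0045))
E
```

```text
t 5.6167 reader [-150.9    3.9   37.9] w 38.2 F [ 0.8  0.9 -1.8]
(-0.15, 0.014, 0.0045) [-0.0007  0.0101 -0.0334] [ 1.8  -0.11  0.38]
```

View pics/w3.png

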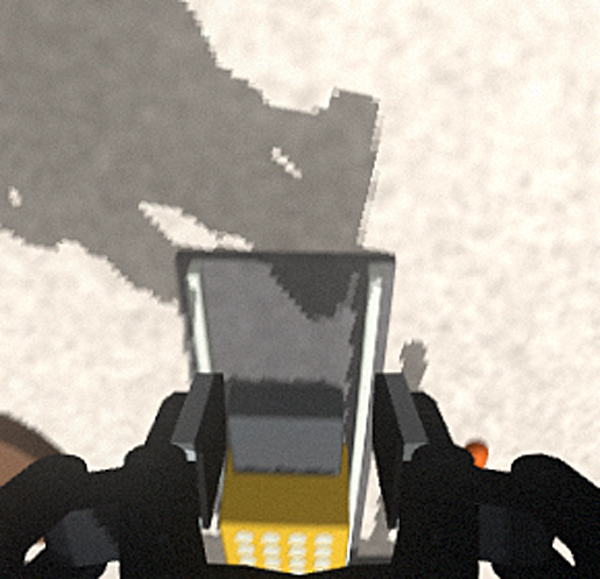

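{"fn": "step_arm", "kwargs": {"increments": [[0, 0, 0, 0, 0, 0, 0.1], [0, 0, 0, 0, 0, 0, 0.1], [0, 0, 0, 0, 0, 0, 0.1]]}}

```text
t: 5.87
eef_pos: [0.4958, 0.1387, 0.0404]
tool_rot: [0.172, -0.074, 0.982, -0.003]
contact_force: [-0.3, 0.1, -0.3]
gripper_width: 0.451
```

```bash
python3 - <<'E'
from h import *
st((-.15,.014,.0045))
E
```

```text
t 5.8667 reader [-150.2    3.7   40.4] w 38.3 F [-0.3  0.1 -0.3]
(-0.15, 0.014, 0.0045) [-0.0014  0.0102 -0.0359] [ 1.78 -0.04  0.46]
```

```bash
python3 - <<'E'
from h import *
o=bot.get_obs(); print(o["q"].round(3),o["joint_vel"].round(3))
E
```

```text
[-0.453  0.414 -0.035  2.325  1.064  0.176  0.205] [-0.003 -0.006  0.003  0.002  0.022 -0.001 -0.025]
```

```bash
python3 - <<'E'
from h import *
st((-.15,.014,.03),tilt=10)
E
```

```text
t 5.8667 reader [-150.2    3.7   40.4] w 38.3 F [-0.3  0.1 -0.3]
(-0.15, 0.014, 0.03) [-0.0014  0.0102 -0.0104] [0.29 9.85 0.3 ]
```

{"fn": "step_arm", "kwargs": {"increments": [[0, 0, 0, 0, 5, 0.1, 0.1], [0, 0, 0, 0, 9.8, 0.2, 0.1], [0, 0, 0, 0.1, 9.8, 0.3, 0.1], [0, 0, 0, 0.1, 9.8, 0.3, 0.1]]}}

```text
t: 6.2
eef_pos: [0.4985, 0.1378, 0.0415]
tool_rot: [0.087, -0.074, 0.993, 0.007]
contact_force: [1.6, -0.4, 0.2]
gripper_width: 0.453
```

```bash
python3 - <<'E'
from h import *
st((-.15,.014,.005),tilt=10)
print(bot.get_obs()["q"].round(3))
E
```

```text
t 6.2 reader [-147.7    2.4   41.5] w 38.5 F [ 1.5 -0.7  0.2]
(-0.15, 0.014, 0.005) [-0.004   0.0111 -0.0365] [-0.06  0.02  0.25]
[-0.062  0.47  -0.427  2.18   0.604  0.425  0.747]
```

{"fn": "step_arm", "kwargs": {"increments": [[-0.002, 0.006, 0, 0, 0, 0.2, 0.1], [-0.004, 0.011, -0.008, 0, 0, 0.2, 0.1], [-0.004, 0.011, -0.016, 0, 0, 0.2, 0.1], [-0.004, 0.011, -0.024, 0, 0, 0.2, 0.1], [-0.004, 0.011, -0.03, 0, 0, 0.2, 0.1], [-0.004, 0.011, -0.03, 0, 0, 0.2, 0.1]]}}

```text
t: 6.7
eef_pos: [0.49, 0.1494, 0.0082]
tool_rot: [0.086, -0.079, 0.993, 0.004]
contact_force: [-0.4, 0.1, 0.4]
gripper_width: 0.449
```

```bash
python3 - <<'E'
from h import *
cam=bot.read_camera("wrist"); im=cam["color"][:,:,::-1]
cv2.imwrite("pics/w4.png",np.clip(cv2.resize(im[60:340,110:400],(600,579),interpolation=cv2.INTER_CUBIC).astype(int)*1.6,0,255).astype("uint8"))
np.savez("w4.npz",**{k:cam[k] for k in cam})
st((-.15,.014,.005),tilt=10)
print(bot.get_obs()["q"].round(3))
E
```

```text
t 6.75 reader [-153.9   15.2    8.8] w 38.0 F [-0.4  0.1 -0.4]
(-0.15, 0.014, 0.005) [ 0.004  -0.0006 -0.0038] [ 0.3  -0.07 -0.31]
[-0.165  0.522 -0.345  2.201  0.693  0.355  0.633]
```

View pics/w4.png

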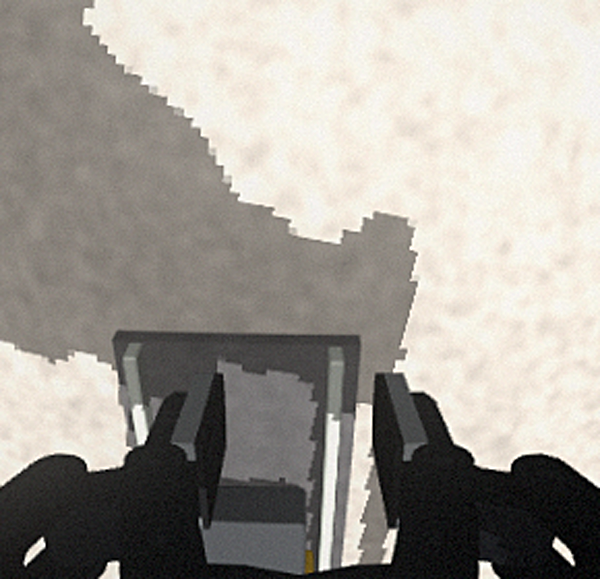

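{"fn": "step_arm", "kwargs": {"increments": [[0.004, 0, -0.003, 0, 0, 0, 0.1], [0.01, 0.001, -0.004, 0, 0, 0, 0.1], [0.017, 0.002, -0.004, 0, 0, 0, 0.1], [0.022, 0.003, -0.004, 0, 0, 0, 0.1], [0.028, 0.0035, -0.004, 0, 0, 0, 0.1], [0.034, 0.0045, -0.004, 0, 0, 0, 0.1], [0.04, 0.005, -0.004, 0, 0, 0, 0.1], [0.046, 0.006, -0.004, 0, 0, 0, 0.1], [0.051, 0.0065, -0.004, 0, 0, 0, 0.1], [0.054, 0.007, -0.004, 0, 0, 0, 0.1]]}}

```text
t: 7.58
eef_pos: [0.5464, 0.1564, 0.0058]
tool_rot: [0.087, -0.078, 0.993, 0.005]
contact_force: [-1.4, -0.3, 1.2]
gripper_width: 0.455
```

```bash
python3 - <<'E'
from h import *
cam=bot.read_camera("wrist"); im=cam["color"][:,:,::-1]
cv2.imwrite("pics/w5.png",np.clip(cv2.resize(im[104:384,110:400],(600,579),interpolation=cv2.INTER_CUBIC).astype(int)*1.6,0,255).astype("uint8"))
s=bot.read_camera("side")["color"][:,:,::-1]
cv2.imwrite("pics/s5.png",cv2.resize(s[110:210,190:320],(780,600),interpolation=cv2.INTER_CUBIC))
st((-.0995,.014,.005),tilt=10)
print(bot.get_obs()["q"].round(3))
E
```

```text
t 7.6833 reader [-97.6  13.7   5.8] w 38.3 F [-0.3 -0.3 -1.1]
(-0.0995, 0.014, 0.005) [-0.0019  0.     -0.0008] [ 0.18  0.05 -0.21]
[-0.113  0.588 -0.377  2.076  0.663  0.419  0.716]
```

View pics/w5.png

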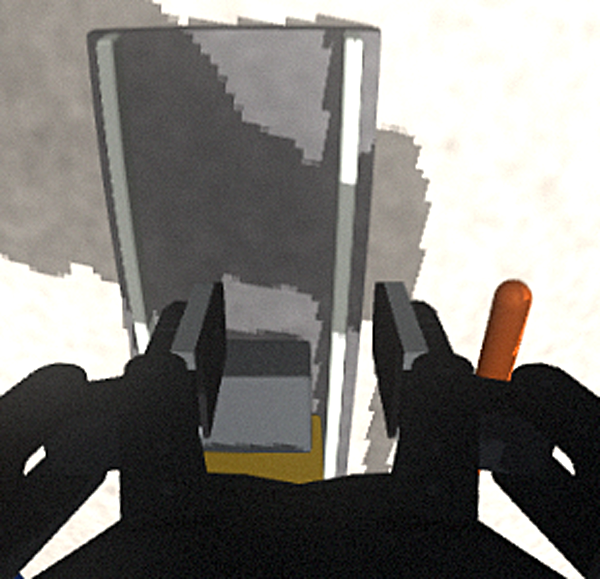

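View pics/s5.png

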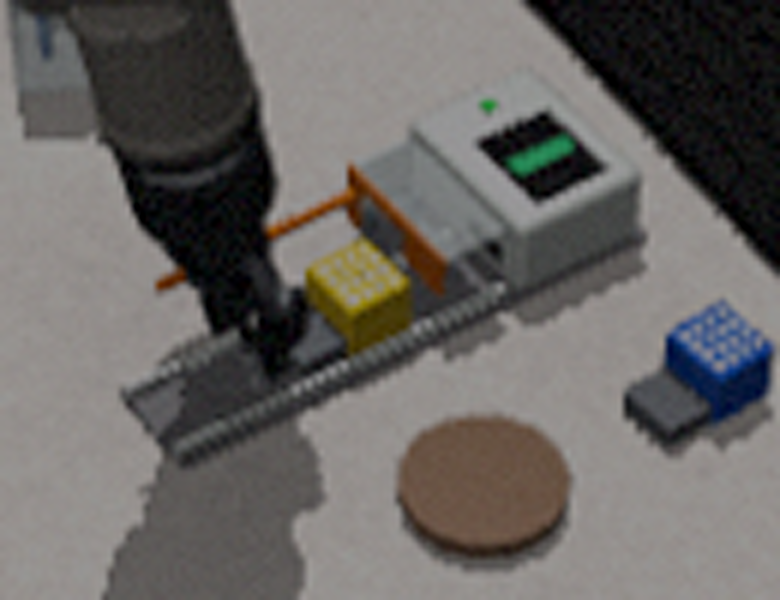

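{"fn": "step_arm", "kwargs": {"increments": [[-0.003, 0.0, 0, 0, 0, 0, 0.1], [-0.003, 0.003, 0, 0, 0, 0, 0.0], [-0.004, 0.006, 0, 0, 0, 0, -0.08], [-0.004, 0.009, 0, 0, 0, 0, -0.08], [-0.005, 0.012, 0, 0, 0, 0, -0.08], [-0.005, 0.015, 0, 0, 0, 0, -0.08], [-0.006, 0.018, 0, 0, 0, 0, -0.08], [-0.006, 0.02, 0, 0, 0, 0, -0.08], [-0.006, 0.02, 0, 0, 0, 0, -0.08]]}}

```text
t: 8.43
eef_pos: [0.539, 0.175, 0.005]
tool_rot: [0.086, -0.078, 0.993, 0.004]
contact_force: [2.0, -5.5, -3.0]
gripper_width: 0.54
```

```bash
python3 - <<'E'
from h import *
cam=bot.read_camera("wrist"); im=cam["color"][:,:,::-1]
cv2.imwrite("pics/w6.png",np.clip(cv2.resize(im[104:384,110:400],(600,579),interpolation=cv2.INTER_CUBIC).astype(int)*1.6,0,255).astype("uint8"))
np.savez("w6.npz",**{k:cam[k] for k in cam})
c=bot.read_camera("side"); s=c["color"][:,:,::-1]
cv2.imwrite("pics/s6.png",cv2.resize(s[110:210,190:320],(780,600),interpolation=cv2.INTER_CUBIC))
p=bot.place_of("bar_tip","wrist"); print([(d["conf"],w2r(P,at_z(cam,np.array(d["location"])*[512,384],"wrist",.035))) for d in p[:2]])
st((-.0995,.035,.005),tilt=10)
E
```

```text
[(0.91, array([-0.12507686,  0.07442467,  0.035     ]))]
t 8.5833 reader [-101.9   32.8    5.1] w 45.8 F [ 1.  -6.1 -3. ]
(-0.0995, 0.035, 0.005) [ 0.0021  0.0025 -0.0001] [ 0.35 -0.07 -0.15]
```

View pics/w6.png

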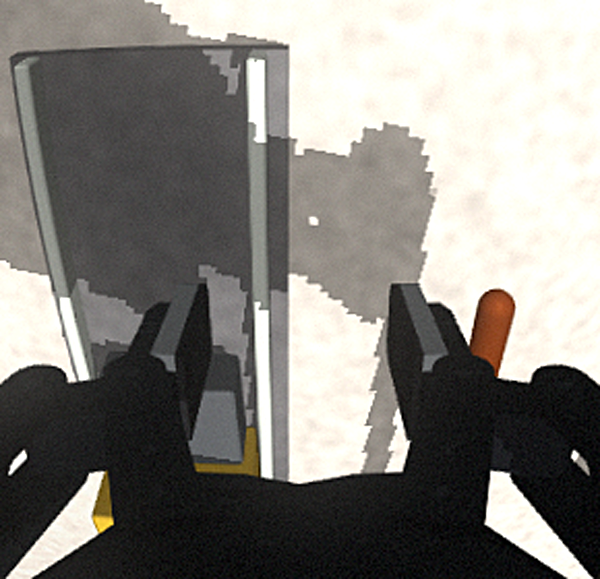

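View pics/s6.png

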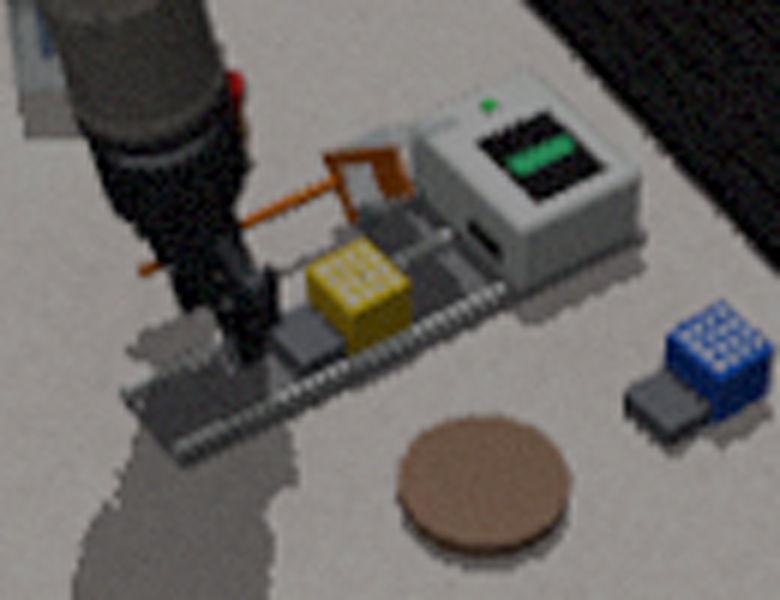

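{"fn": "step_arm", "kwargs": {"increments": [[0.004, 0.0005, 0, 0, 0, 0, -0.08], [0.008, 0.0015, 0, 0.1, -0.6, 0, -0.08], [0.013, 0.002, 0, 0.2, -1.3, 0, -0.08], [0.018, 0.003, 0, 0.3, -2, 0, -0.08], [0.023, 0.004, 0, 0.4, -2.7, 0, -0.08], [0.028, 0.0045, 0, 0.5, -3.4, 0, -0.08], [0.033, 0.0055, 0, 0.6, -4.1, 0, -0.08], [0.037, 0.006, 0, 0.7, -4.6, 0, -0.08], [0.04, 0.0065, 0, 0.7, -5, 0, -0.08], [0.041, 0.0065, 0, 0.7, -5, 0, -0.08]]}}

```text
t: 9.42
eef_pos: [0.5782, 0.1815, 0.0044]
tool_rot: [0.129, -0.078, 0.989, 0.006]
contact_force: [-4.8, -5.7, 2.3]
gripper_width: 0.537
```

```bash
python3 - <<'E'
from h import *
cam=bot.read_camera("wrist"); im=cam["color"][:,:,::-1]
cv2.imwrite("pics/w7.png",np.clip(cv2.resize(im[104:384,110:400],(600,579),interpolation=cv2.INTER_CUBIC).astype(int)*1.6,0,255).astype("uint8"))
np.savez("w7.npz",**{k:cam[k] for k in cam})
c=bot.read_camera("side"); s=c["color"][:,:,::-1]
cv2.imwrite("pics/s7.png",cv2.resize(s[110:210,190:320],(780,600),interpolation=cv2.INTER_CUBIC))
p=bot.place_of("bar_tip","wrist"); print([(d["conf"],w2r(P,at_z(cam,np.array(d["location"])*[512,384],"wrist",.035))) for d in p[:2]])
st((-.0305,.034,.005),tilt=15)
print(bot.get_obs()["q"].round(3))
E
```

```text
[(0.86, array([-0.1248845 ,  0.07530664,  0.035     ]))]
t 9.5667 reader [-62.2  33.4   4.5] w 45.8 F [-4.2 -4.3  1. ]
(-0.0305, 0.034, 0.005) [0.0312 0.0054 0.0005] [ 0.47 -0.15 -0.18]
[-0.231  0.6   -0.275  2.054  0.757  0.343  0.589]
```

View pics/w7.png

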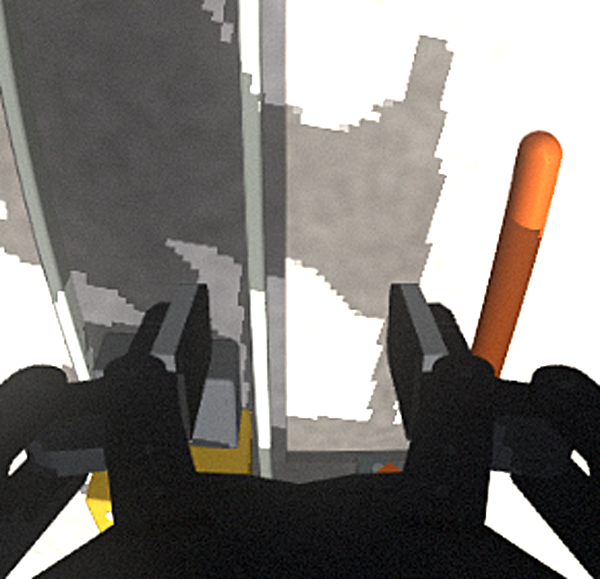

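View pics/s7.png

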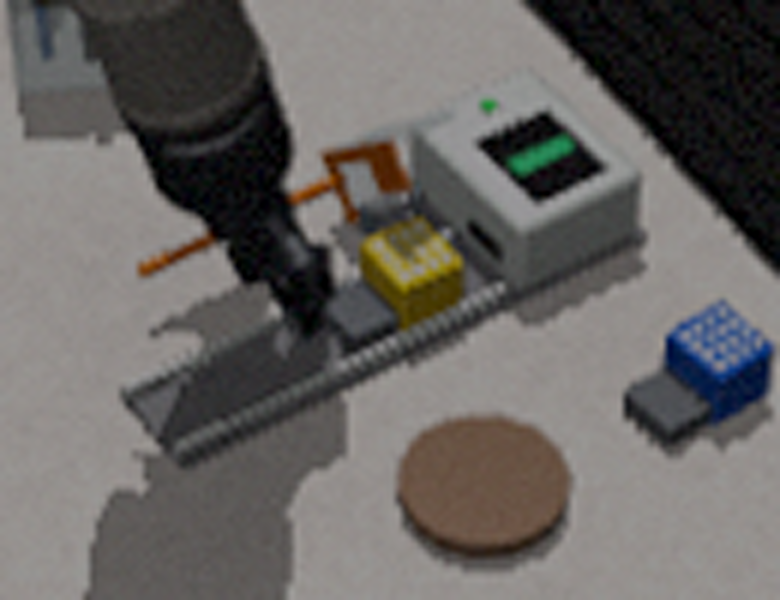

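{"fn": "step_arm", "kwargs": {"increments": [[0.004, 0.0006, 0, 0, 0, 0, -0.08], [0.008, 0.0012, 0, 0, 0, 0, -0.08], [0.012, 0.002, 0, 0, 0, 0, -0.08], [0.016, 0.0026, 0, 0, 0, 0, -0.08], [0.02, 0.0032, 0, 0, 0, 0, -0.08], [0.023, 0.0037, 0, 0, 0, 0, -0.08], [0.025, 0.004, 0, 0, 0, 0, -0.08], [0.027, 0.0043, 0, 0, 0, 0, -0.08], [0.028, 0.0045, 0, 0, 0, 0, -0.08]]}}

```text
t: 10.32
eef_pos: [0.6061, 0.1857, 0.0044]
tool_rot: [0.128, -0.078, 0.989, 0.006]
contact_force: [-5.3, -6.7, 2.5]
gripper_width: 0.54
```

```bash
python3 - <<'E'
from h import *
cam=bot.read_camera("wrist"); im=cam["color"][:,:,::-1]
cv2.imwrite("pics/w8.png",np.clip(cv2.resize(im[104:384,110:400],(600,579),interpolation=cv2.INTER_CUBIC).astype(int)*1.6,0,255).astype("uint8"))
np.savez("w8.npz",**{k:cam[k] for k in cam})
c=bot.read_camera("side"); s=c["color"][:,:,::-1]
cv2.imwrite("pics/s8.png",cv2.resize(s[110:210,190:320],(780,600),interpolation=cv2.INTER_CUBIC))
p=bot.place_of("bar_tip","wrist"); print([(d["conf"],w2r(P,at_z(cam,np.array(d["location"])*[512,384],"wrist",.035))) for d in p[:2]])
st((-.0305,.034,.005),tilt=15)
print(bot.get_obs()["q"].round(3))
E
```

```text
[(0.85, array([-0.12594817,  0.07563497,  0.035     ]))]
t 10.4667 reader [-33.8  33.3   4.5] w 45.9 F [-5.  -4.3  1.7]
(-0.0305, 0.034, 0.005) [0.0032 0.0012 0.0005] [ 0.49 -0.16 -0.15]
[-0.198  0.633 -0.304  1.987  0.732  0.384  0.64 ]
```

View pics/w8.png

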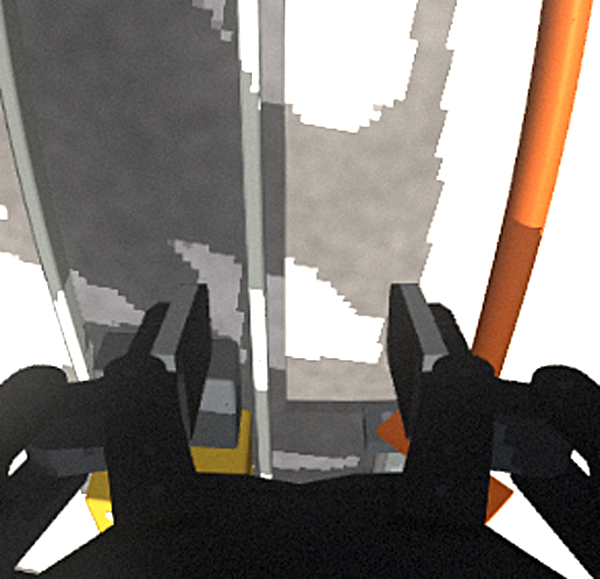

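View pics/s8.png

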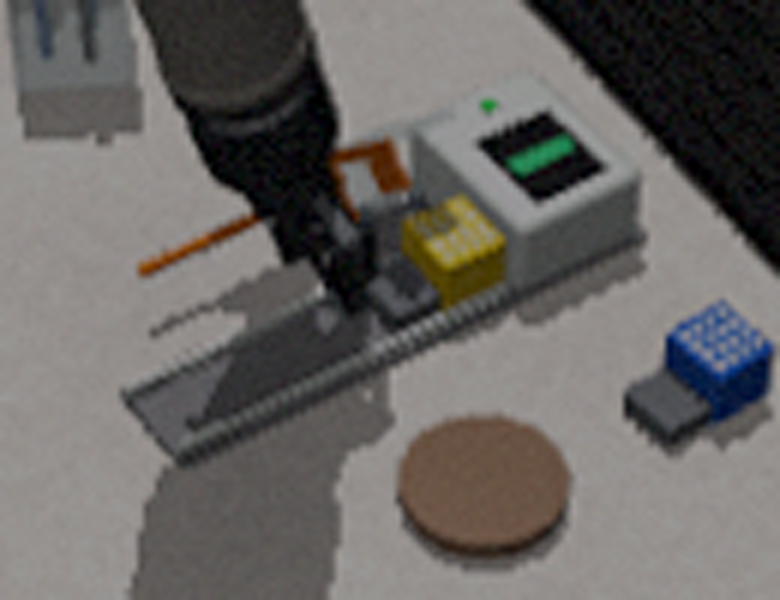

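{"fn": "step_arm", "kwargs": {"increments": [[0.001, 0.0002, 0, 0, 0, 0, -0.08], [0.002, 0.0003, 0, 0, 0, 0, -0.08], [0.003, 0.0005, 0, 0, 0, 0, -0.08], [0.003, 0.0005, 0, 0, 0, 0, -0.08]]}}

```text
t: 10.8
eef_pos: [0.6083, 0.186, 0.0044]
tool_rot: [0.128, -0.077, 0.989, 0.006]
contact_force: [-7.4, -6.7, 4.6]
gripper_width: 0.537
```

```bash
python3 -c "
from h import *
st((-.0305,.034,.005),tilt=15)"
```

```text
t 10.8 reader [-31.8  33.3   4.4] w 45.7 F [-8.3 -5.5  4.6]
(-0.0305, 0.034, 0.005) [0.0012 0.0009 0.0006] [ 0.53 -0.24 -0.14]
```

{"fn": "step_arm", "kwargs": {"increments": [[0.001, 0.0002, 0, 0, 0, 0, -0.08], [0.002, 0.0003, 0, 0, 0, 0, -0.08], [0.002, 0.0003, 0, 0, 0, 0, -0.08]]}}

```text
t: 11.05
eef_pos: [0.6085, 0.186, 0.0041]
tool_rot: [0.126, -0.077, 0.989, 0.005]
contact_force: [-14.8, -7.7, 13.1]
gripper_width: 0.539
```

```bash
python3 - <<'E'
from h import *
st((-.0305,.034,.005),tilt=15)
c=bot.read_camera("side"); s=c["color"][:,:,::-1]
cv2.imwrite("pics/s9.png",cv2.resize(s[120:195,230:320],(720,600),interpolation=cv2.INTER_CUBIC))
for q in [(.048,-.022,.043),(.048,.022,.043),(.008,-.022,.043),(.008,-.022,.005),(.048,-.022,.005),(-.022,-.019,.021)]: print(q,((proj(c,r2w(P,q),"side")-[230,120])*8).round(0))
st((-.0305,.034,.005),tilt=15)
E
```

```text
t 11.05 reader [-31.5  33.3   4.1] w 45.8 F [-15.8  -5.4  13.1]
(-0.0305, 0.034, 0.005) [0.0009 0.0008 0.0009] [ 0.61 -0.38 -0.12]
(0.048, -0.022, 0.043) [352. 230.]
(0.048, 0.022, 0.043) [289. 169.]
(0.008, -0.022, 0.043) [273. 269.]
(0.008, -0.022, 0.005) [271. 335.]
(0.048, -0.022, 0.005) [349. 296.]
(-0.022, -0.019, 0.021) [207. 333.]
t 11.1 reader [-31.6  33.3   4.2] w 45.8 F [-15.9  -5.1  12.3]
(-0.0305, 0.034, 0.005) [0.0009 0.0009 0.0008] [ 0.6  -0.37 -0.12]
```

View pics/s9.png

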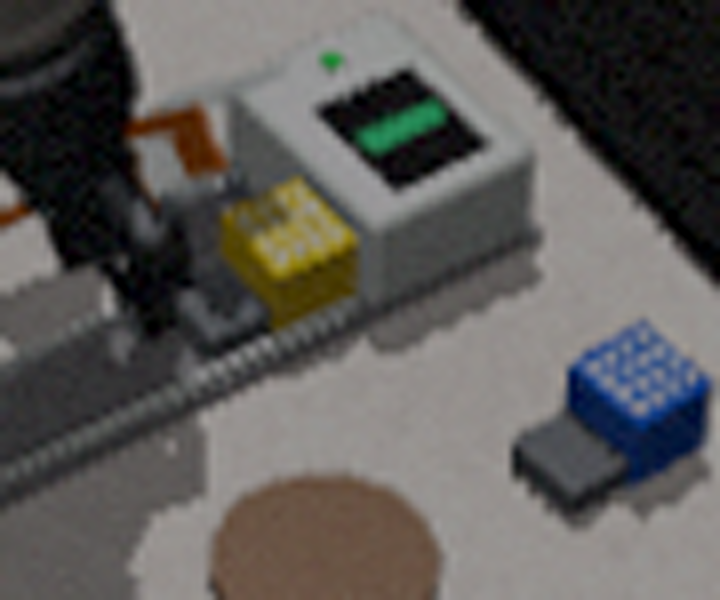

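```bash
python3 - <<'E'
from h import *
c=bot.read_camera("side"); s=c["color"][:,:,::-1]
for q in [(.048,-.055,.055),(.048,-.055,.005),(.048,-.055,.0),(.048,.055,.055),(.048,-.022,.043),(.048,-.0275,.013)]: print(q,((proj(c,r2w(P,q),"side")-[255,130])*16).round(0))
cv2.imwrite("pics/s10.png",cv2.resize(s[130:166,255:300],(720,576),interpolation=cv2.INTER_CUBIC))
o=bot.get_obs();print(o["t"],o["torque"].round(2))
E
```

```text
(0.048, -0.055, 0.055) [404. 352.]
(0.048, -0.055, 0.005) [394. 526.]
(0.048, -0.055, 0.0) [392. 542.]
(0.048, 0.055, 0.055) [87. 46.]
(0.048, -0.022, 0.043) [305. 300.]
(0.048, -0.0275, 0.013) [315. 420.]
11.15 [-1.63  2.68 -0.58]
```

View pics/s10.png

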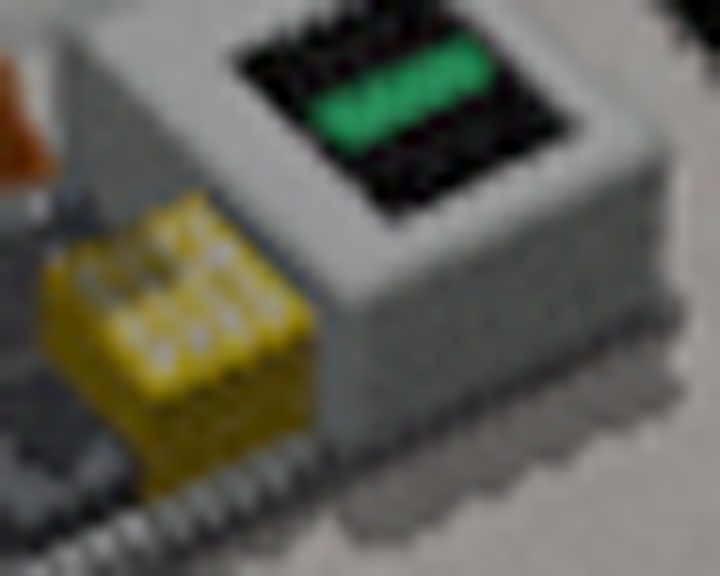

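```bash
python3 - <<'E'
from h import *
cam=bot.read_camera("wrist"); im=cam["color"][:,:,::-1]
np.savez("w11.npz",**{k:cam[k] for k in cam})
u0,v0=150,255
for q in [(-.022,.019,.021),(-.022,.019,.005),(.008,.019,.021),(.008,.022,.043),(.008,.022,.021),(-.022,.0,.021),(-.022,0,.005),(.008,.01,.021)]: print(q,((proj(cam,r2w(P,q),"wrist")-[u0,v0])*9).round(0))
c=cv2.resize(im[255:320,150:230],(720,585),interpolation=cv2.INTER_CUBIC)
cv2.imwrite("pics/w11.png",np.clip(c.astype(int)*1.8,0,255).astype("uint8"))
E
```

```text
(-0.022, 0.019, 0.021) [674. 293.]
(-0.022, 0.019, 0.005) [695. 101.]
(0.008, 0.019, 0.021) [705. 588.]
(0.008, 0.022, 0.043) [730. 876.]
(0.008, 0.022, 0.021) [750. 589.]
(-0.022, 0.0, 0.021) [353. 280.]
(-0.022, 0, 0.005) [396.  92.]
(0.008, 0.01, 0.021) [569. 583.]
```

View pics/w11.png

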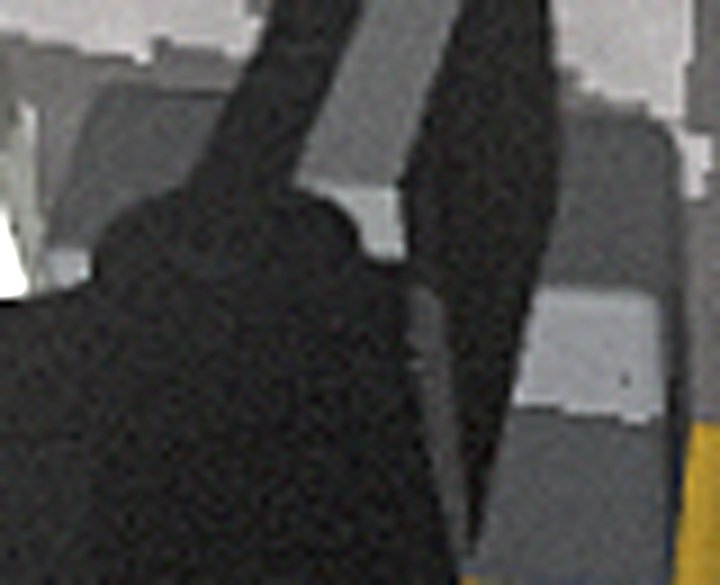

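{"fn": "step_arm", "kwargs": {"increments": [[-0.003, -0.0005, 0, 0, 0, 0, -0.08], [-0.006, -0.001, 0.001, 0, 0, 0, -0.08], [-0.01, -0.0015, 0.001, 0, 0, 0, -0.08], [-0.012, -0.002, 0.001, 0, 0, 0, -0.08], [-0.0115, -0.005, 0.001, 0, 0, 0, -0.08], [-0.011, -0.009, 0.001, 0, 0, 0, -0.04], [-0.0105, -0.013, 0.001, 0, 0, 0, 0.0], [-0.01, -0.017, 0.001, 0, 0, 0, 0.05], [-0.009, -0.021, 0.001, 0, 0, 0, 0.1], [-0.009, -0.021, 0.001, 0, 0, 0, 0.1]]}}

```text
t: 12.03
eef_pos: [0.6043, 0.1666, 0.0065]
tool_rot: [0.13, -0.077, 0.988, 0.008]
contact_force: [0.5, 0.3, -0.5]
gripper_width: 0.453
```

```bash
python3 - <<'E'
from h import *
cam=bot.read_camera("wrist"); im=cam["color"][:,:,::-1]
cv2.imwrite("pics/w12.png",np.clip(cv2.resize(im[104:384,110:400],(600,579),interpolation=cv2.INTER_CUBIC).astype(int)*1.6,0,255).astype("uint8"))
c=bot.read_camera("side"); s=c["color"][:,:,::-1]
cv2.imwrite("pics/s12.png",cv2.resize(s[110:210,190:320],(780,600),interpolation=cv2.INTER_CUBIC))
st((-.15,.014,.02),tilt=10)
E
```

```text
t 12.1333 reader [-38.6  15.8   6.6] w 38.4 F [ 0.3 -0.  -0.3]
(-0.15, 0.014, 0.02) [-0.1098 -0.0188  0.0134] [-0.53  4.99 -0.24]
```

View pics/w12.png

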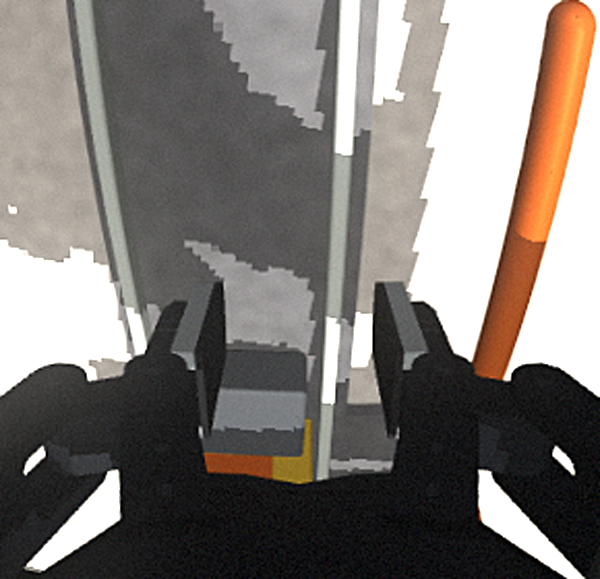

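View pics/s12.png

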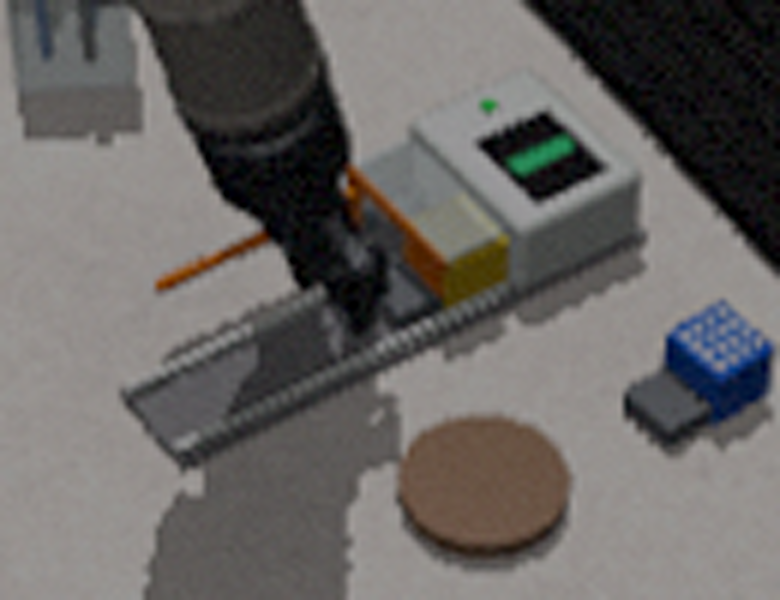

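{"fn": "step_arm", "kwargs": {"increments": [[-0.01, -0.0025, 0.001, 0, 0.5, 0, 0.1], [-0.021, -0.0045, 0.002, -0.1, 1, 0, 0.1], [-0.033, -0.0065, 0.003, -0.2, 2, 0, 0.1], [-0.045, -0.008, 0.004, -0.3, 3, 0, 0.1], [-0.057, -0.01, 0.005, -0.4, 4, -0.1, 0.1], [-0.069, -0.012, 0.006, -0.5, 5, -0.2, 0.1], [-0.081, -0.014, 0.007, -0.5, 5, -0.2, 0.1], [-0.093, -0.016, 0.008, -0.5, 5, -0.2, 0.1], [-0.103, -0.018, 0.01, -0.5, 5, -0.2, 0.1], [-0.11, -0.019, 0.012, -0.5, 5, -0.2, 0.1]]}}

```text
t: 12.97
eef_pos: [0.4928, 0.1476, 0.0188]
tool_rot: [0.086, -0.076, 0.993, 0.006]
contact_force: [0.3, 0.4, -0.3]
gripper_width: 0.454
```

{"fn": "step_arm", "kwargs": {"increments": [[0, 0, 0.02, 0, 0, 0, 0.1], [0, 0, 0.045, 0, 0, 0, 0.1], [0, 0, 0.075, 0, 0, 0, 0.1], [0, 0, 0.105, 0, 0, 0, 0.1], [0, 0, 0.13, 0, 0, 0, 0.1], [0, 0, 0.14, 0, 0, 0, 0.1], [0, 0, 0.14, 0, 0, 0, 0.1], [0, 0, 0.14, 0, 0, 0, 0.1]]}}

```text
t: 13.63
eef_pos: [0.4943, 0.1478, 0.1586]
tool_rot: [0.087, -0.076, 0.993, 0.006]
contact_force: [-0.8, -0.3, -1.0]
gripper_width: 0.447
```

```bash
python3 - <<'E'
from h import *
cam=bot.read_camera("wrist"); im=cam["color"][:,:,::-1]; np.savez("w13.npz",**{k:cam[k] for k in cam})
st((-.15,.014,.15),tilt=10)
u0,v0=180,140
cv2.imwrite("pics/w13.png",np.clip(cv2.resize(im[140:340,180:330],(600,600) if 0 else (450,600),interpolation=cv2.INTER_CUBIC).astype(int)*1.6,0,255).astype("uint8"))
print([(q,((proj(cam,r2w(P,q),"wrist")-[u0,v0])*3).round(0).tolist()) for q in [(-.022,.019,.021),(-.022,-.019,.021),(-.125,.058,.038),(0,-.024,.026),(0,.01,.026)]])
p=bot.place_of("bar_tip","wrist"); print([(d["conf"],w2r(P,at_z(cam,np.array(d["location"])*[512,384],"wrist",.038))) for d in p[:2]])
p=bot.place_of("cart_end","wrist"); print([(d["conf"],w2r(P,at_z(cam,np.array(d["location"])*[512,384],"wrist",.013))) for d in p[:2]])
c=bot.read_camera("side"); s=c["color"][:,:,::-1]
cv2.imwrite("pics/s13.png",cv2.resize(s[80:230,150:350],(800,600),interpolation=cv2.INTER_CUBIC))
for t in ["spare","dish","vial","penpot"]:
    p=bot.place_of(t,"side"); print(t,[at_z(c,np.array(d["location"])*[512,384],"side",0).round(3) for d in p[:1]])
E
```

```text
t 13.6833 reader [-150.9   12.8  157.7] w 38.5 F [ 0.2 -1.2 -1.2]
(-0.15, 0.014, 0.15) [ 0.0007  0.0013 -0.0077] [ 0.07 -0.07 -0.  ]
[((-0.022, 0.019, 0.021), [237.0, 385.0]), ((-0.022, -0.019, 0.021), [139.0, 385.0]), ((-0.125, 0.058, 0.038), [364.0, 167.0]), ((0, -0.024, 0.026), [129.0, 434.0]), ((0, 0.01, 0.026), [214.0, 435.0])]
[(0.69, array([-0.12685228,  0.05709376,  0.038     ])), (0.58, array([-0.04640909,  0.14524346,  0.038     ]))]
[(0.72, array([-0.02139499,  0.00012487,  0.013     ]))]
spare [array([0.748, 0.01 , 0.   ])]
dish [array([0.62 , 0.018, 0.   ])]
vial [array([0.605, 0.321, 0.   ])]
penpot []
```

View pics/w13.png

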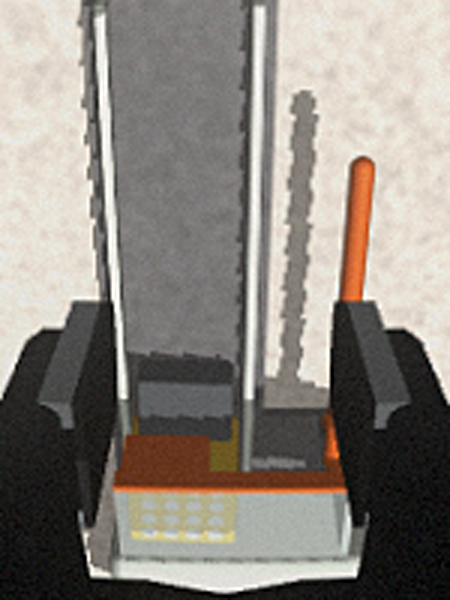

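View pics/s13.png

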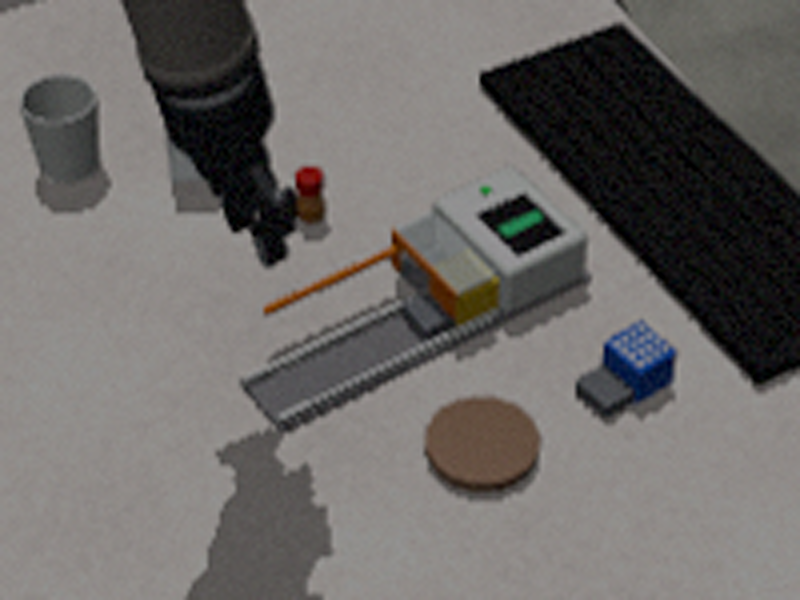

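{"fn": "step_arm", "kwargs": {"increments": [[0, 0, 0, 0, 0, 0, 0.1], [0, 0, 0, 0, 0, 0, 0.1], [0, 0, 0, 0, 0, 0, 0.1]]}}

```text
t: 14.28
eef_pos: [0.4945, 0.1482, 0.1587]
tool_rot: [0.087, -0.076, 0.993, 0.006]
contact_force: [0.6, 0.6, 0.4]
gripper_width: 0.451
```

```bash
python3 -c "
from h import *
st(); print(bot.hand_in())"
```

```text
t 14.2833 reader [-150.1   13.3  158.7] w 38.3 F [0.7 0.5 0.4]
the job is handed in; nothing more can be done
None
```

The cartridge is loaded in the reader, the flap has sprung shut behind its yellow body, and I handed the job in at 14.3 s. No verdict comes back, so what follows are my own measurements.

**How it went:**
- I pushed the cartridge up the lane with the right fingertip, to about 53 mm before the flap.
- I opened the flap with the back of the left finger. The bar tip was measured at y = 74 to 76 mm, which is about 0.65 rad.
- With the flap held open, I pushed the cartridge home. The resistance along the lane rose to about 16 N at the stop.
- I backed off about 7 mm, let the flap shut, went back along the lane and lifted clear.

**Last checks:**
- **Cartridge:** the tongue end was at reader x = -21.4 mm, y = 0.1 mm. Fully home is -22 mm, and the side picture shows it flat against the housing.
- **Flap:** the bar tip was back at y = 57 mm; it is 58 mm when shut.
- **Robot:** it stood about 150 mm above the lane, with contact forces under 1 N.
- **Bystanders:** the spare, dish and vial read 10 to 17 mm from the first side-camera fix. That is about the network's own scatter at that range, which was also seen between cameras. The pictures show them undisturbed, and the arm stayed clear of them. The network did not find the penpot at the end, and I did not measure the cup, tip box or bottle again.

**Things that did not go as planned:**
- A 20° forward tilt ran into the range limit of joint 6 during the approach, so the arm stopped short. I used 10° to 15° instead.
- While the cartridge was pressed against the stop, the wrist also showed about 12 N upward. I took this for friction at the fingertip; it was gone after backing off.
- A rough reading of one side picture suggested a gap of about 4 mm to the stop. The wrist camera put the cartridge within about 1 mm of home, and the stop force agreed, so I relied on those.

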